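# Open the safety-capped stain remover behind its splash guard

### The arm

A 6-joint arm with a two-finger parallel gripper is mounted at the origin on a cart in front of the work surface, level with it; the furniture and walls round the work are solid. World frame = base frame: x ahead of the robot, y to its left, z up, the work surface at z = 0. Lengths are in m, angles in rad, forces in N, time in s.
With the tool pointing down it reaches from about 0.325 to 0.9 m from the base axis. Payload 6.1 kg.
Tool frame: the origin (TCP) lies midway between the tips of the shut fingers; the grasp point (between the pads) lies 19 mm behind it; z points along the fingers, y is the line along which they close (so a half turn about z gives the same grasp; the last joint's range is limited). The gripper opens to 85 mm and grips with 20 to 120 N. Pads are 22 mm wide; open, the fingers measure 114 mm over their backs; the gripper's body (76 mm by 85 mm) begins 54 mm behind the grasp point. The pads swing forward as they close: fully open they stand 13 mm farther back than shut.
Start: joints at [-1.324, 0.22, 1.526, -0, 1.395, -0.126], TCP at [0.228, -0.582, 0.231] pointing down, gripper open.
Joint ranges: [-2.98, 2.98], [-0.91, 2.08], [0.09, 2.57], [-1.24, 4.39], [0.2, 2.65], [-2.68, 2.68]. Speed limits (rad/s): [2.57, 2.57, 3.01, 3.14, 3.14, 3.14].

### API

Orientations are given as a unit quaternion [x, y, z, w].
In Python, from workcell import manip, optics gives the robot as it stands.
- The arm moves only by the tool carry_out, never from a script. Its argument "steps" is a list of rows, each a list of 7 numbers: the shift along the world's x, y, z in mm, then the turn, a rotation vector about the world's x, y, z in degrees, then the closure, from 0 (fully open) to 1 (shut). A call has 1 to 8 rows; each row shifts and turns the commanded pose from where the row before left it; what a row does not reach is not made up. A row lasts 1/10 s, in which the tool goes at most 50 mm and 8.59 degrees, less where a joint would pass 70% of its speed; a pose out of reach is approached as far as the arm can. A call is refused whole if a number of a shift passes 50 or a number of a turn 8.59, either way. A call with a gripper value outside its range is refused whole. The fingers move at their own pace and stop on an object; "force" is the grip in N (left out, the last holds). Time passes only in rows, so rows that do not move let the fingers close. It gives the time, the measured TCP pose, the force, the opening and the grip force at its end, in the units of the state.
- manip.get_state(): the state, without advancing time (a new reading comes with each control period).
- optics.snapshot(name): name is "side" or "top" or "wrist"; returns (picture, depth): 400x640x3 uint8, red, green, blue; 400x640 float32, m along the optical axis (not along the pixel's ray), 0 where there is no reading.
- optics.camera_info(name): a dict with "camera_matrix" (3x3 intrinsics, pixels), "distortion" ([k1, k2, p1, p2, k3] as OpenCV has them; the pictures are not rectified), "rvec" (rotation vector, rad) and "tvec" (3), from world to camera coordinates, as OpenCV has them. Camera axes: x right, y down, z forward; pixel columns grow to the right and rows downward; lengths in m; the calibration is good to about 2 mm. A picture is of the moment at which its call begins: read the wrist's pose just before it. camera_info takes no time and is no camera call; for the wrist camera it gives the pose at the moment of the call.
- manip.job_done(): hands the job in; it is judged then, once.
The state is a dict: "time_s": time; "q": joint angles; "joint_velocities": joint speeds; "tau": joint torques, N m; "position": TCP position; "eef_rot": TCP orientation; "contact_force": force on the tool from outside, world axes, zero at the start; "wrist_torque": the same for the moment, N m; "width": opening from 0.0 (shut) to 1.0 (fully open); "finger_force": force on a finger pad.
Only numpy, scipy, OpenCV 4.12 (cv2) and the standard library are available. Lean on these libraries where they do the work, as an engineer would, in place of code of your own. Each camera call takes 0.05 s, during which the arm holds its last target. There are 200 camera calls.

### The job

The stain remover in the square bottle on the drip tray is to be opened for refilling. First slide the tall splash guard (the plate with the hand hole) straight up out of its slotted rack, stand it fully down in the two upright channels of the drip tray, between the bottle and the papers behind it, and let go of it. Then press the bottle's push-and-turn safety cap down, twist it anticlockwise while pressed until it is free, lift it straight up and finish while still holding it level over the bottle's mouth, about 5 cm clear of it so that drips fall back in; leave the bottle in its socket, the lower plate in the rack and everything else where it is.

Things in the scene. Friction and masses are not known exactly. Their poses are not given: they have to be found in the camera images.
- drip_tray: Fixed steel drip tray, 176 mm (x) by 172 mm (y), rim 16 mm high, floor 8 mm above the counter. Origin: on the counter below the bottle's axis; the tray's middle is 30 mm along its +x. Its +x points away from the robot, from the bottle to the guard channels. A square grey socket round the origin (walls 22 mm high, 69 mm inside) holds the bottle and keeps it from turning.
- guard_slot (a point): On the tray's floor (8 mm up) midway between its two upright steel channels, 92 mm along the tray's +x from its origin; axes as the tray's. Channel end walls at y = +-68 mm; channels 55 mm high, flared lead-ins to 62 mm; slots 10 mm wide along x, open at the top. A seated guard has its origin here, its x along this x (either way round).
- rack: Fixed slotted rack, wooden base 104 mm (x) by 164 mm (y), floor 8 mm above the counter; origin on the counter under its centre. Two slots at x = -24 and +24 mm, each a pair of upright channels 60 mm high (lead-ins to 67 mm), 8 mm wide, in which a plate may lean by 0.05 rad, end walls at y = +-68 mm. They hold the splash guard and the lower plate (either way). A plate raised 75 mm is clear.
- splash_guard: Loose upright grey plastic plate, 5 mm thick (x), 130 mm wide (y), 140 mm high (z), 0.1 kg. A hand hole 54 x 14 mm lies 16 mm below the top edge: the strip above it is pinched in its middle across the thickness. Origin: middle of its lower edge. The same either way round.
- low_plate: Loose wooden template plate in the rack's other slot, 5 mm thick (x), 130 mm wide (y), 90 mm high, no hole. Origin: middle of its lower edge. It stays there.
- bottle: Loose white square bottle in the tray's socket, 66 x 66 mm, flat sides up to 80 mm, shoulder to 90 mm, round neck, mouth at 119 mm; 0.4 to 0.6 kg. Origin: centre of its underside, z up.
- bottle_mouth (a point): Centre of the bottle's mouth, 119 mm above its underside, z up.
- cap: Loose grey ribbed round safety cap on the bottle, 58 mm in diameter, 30 mm high, 60 g. Origin: centre of its lower rim, z up; locked, the rim is 102 mm above the bottle's underside and 12 mm above its shoulder. Inside, a spring holds three lugs up in notches: as it stands it neither turns nor lifts.
- cap_top (a point): Centre of the cap's top face, 30 mm above its rim. Pressed down 3.5 mm or more (about 9 N; it bottoms at 6 mm, 12 N) and kept down, the cap turns anticlockwise seen from above. Turned 0.65 to 1.45 rad (a stop), it lifts straight off; 1.05 is the middle. A 40 N grip round the side carries push and twist.
- squeeze_bottle: Bystander: white squeeze bottle with a nozzle, 50 mm wide, 167 mm high, origin under its centre.
- bell: Bystander: counter bell, 85 mm wide, 60 mm high, origin under its centre.
- thread: Bystander: cream thread spool, 30 mm wide, 45 mm high, origin under its centre.
- chalk: Bystander: white tailor's chalk, 36 x 44 x 8 mm, origin under its centre.
- keyring: Bystander: bunch of keys lying flat, 104 x 115 x 8 mm, origin under its centre.

How it is judged:
On the way, in this order (a step that is already met when the one before it is completed fails the run):
1. the splash guard stands fully down in the tray's channels and is let go, the cap still on (x of splash_guard in the frame of guard_slot between -0.006 and 0.006 m and y of splash_guard in the frame of guard_slot between -0.008 and 0.008 m and z of splash_guard in the frame of guard_slot between -0.005 and 0.005 m and angle between splash_guard's own z axis and vertical below 0.15 rad and angle between the x axis of splash_guard and the x axis of drip_tray, either way round below 0.15 rad and contact force between the fingers and splash_guard below 0.3 N and z of cap in the frame of bottle below 0.106 m), for 0.2 s.
2. the cap is pressed down by the fingers (3 mm or more) (z of cap in the frame of bottle below 0.099 m and contact force between the fingers and cap above 2 N), for 0.05 s.
At the end, for the whole second after the job is handed in: Cap held still in the fingers, level (0.2 rad), rim 20 to 120 mm above the mouth, within 25 mm of its axis, touching neither bottle nor guard; bottle upright, down in its socket (6 mm); guard fully down in the channels (5 mm in height, 6 mm across, 8 mm along, 0.15 rad) (z of cap in the frame of bottle_mouth between 0.02 and 0.12 m and horizontal distance between cap and bottle_mouth below 0.025 m and angle between cap's own z axis and vertical below 0.2 rad and contact force between the fingers and cap above 1 N and contact force between cap and bottle below 0.1 N and contact force between cap and splash_guard below 0.1 N and linear speed of cap below 0.03 m/s and horizontal distance between bottle and drip_tray below 0.006 m and z of bottle in the frame of drip_tray below 0.012 m and angle between bottle's own z axis and vertical below 0.06 rad and x of splash_guard in the frame of guard_slot between -0.006 and 0.006 m and y of splash_guard in the frame of guard_slot between -0.008 and 0.008 m and z of splash_guard in the frame of guard_slot between -0.005 and 0.005 m and angle between splash_guard's own z axis and vertical below 0.15 rad and angle between the x axis of splash_guard and the x axis of drip_tray, either way round below 0.15 rad); the arm keeps its last pose, push and grip.
It fails at once if the bottle is lifted out of its socket or tipped (z of bottle in the frame of drip_tray above 0.03 m or angle between bottle's own z axis and vertical above 0.25 rad).
It fails at once if the lower plate is taken out of the rack or knocked askew (distance of low_plate from where it was at the start of the episode above 0.025 m or angle between low_plate's own z axis and vertical above 0.3 rad).
It fails at once if a bystander is pushed away or knocked over (distance of any of squeeze_bottle, bell, thread, chalk, keyring from where it was at the start of the episode above 0.03 m or angle between any of squeeze_bottle, bell, thread, chalk, keyring's own z axis and vertical above 0.5 rad).
It also fails if it takes over 64 s, if anything falls off the work surface, if the arm or the gripper's body presses on something with over 40 N, if the wrist force passes 120 N, or if a joint passes its speed limit or range.

## Working session

There is one attempt and no reset: what is moved stays moved. The work goes in short steps, Python scripts to look and compute and a tool call to move; the robot and the scene stay as the last step left them, time stands still between calls to the robot, and variables do not carry over. Pictures are saved under pics/ and viewed, at most 10 in all, crops included, and the job is handed in when it is done.

Besides the shell and the picture viewer there is one more tool, called after ">>>" as name([rows], argument=value, ...), one row to a line, values as JSON. carry_out: Moves the arm, as the interface text tells. Its arguments: {"type":"object","properties":{"steps":{"type":"array"},"force":{"type":"number"}},"required":["steps"]}

```bash
mkdir -p pics; cat > h.py <<'E'
from workcell import manip, optics
import numpy as np, cv2
from scipy.spatial.transform import Rotation as R
def cloud(name,tag=None):
    ci=optics.camera_info(name); im,d=optics.snapshot(name)
    K=np.array(ci["camera_matrix"],float);D=np.array(ci["distortion"],float)
    h,w=d.shape;u,v=np.meshgrid(np.arange(w),np.arange(h))
    p=cv2.undistortPoints(np.stack([u,v],-1).reshape(-1,1,2).astype(np.float64),K,D).reshape(h,w,2)
    c=np.dstack([p[...,0]*d,p[...,1]*d,d])
    Rm=cv2.Rodrigues(np.array(ci["rvec"],float))[0];t=np.array(ci["tvec"],float).ravel()
    P=(c-t)@Rm; P[d==0]=np.nan
    if tag: cv2.imwrite(f"pics/{tag}.png",im[...,::-1]); np.save(f"pics/{tag}.npy",P)
    return im,P
E
python3 - <<'E'
from h import *
for n in("top","side"):
    im,P=cloud(n,n+"0"); print(n,np.isnan(P[...,0]).mean(), -cv2.Rodrigues(np.array(optics.camera_info(n)["rvec"],float))[0].T@np.array(optics.camera_info(n)["tvec"]).ravel())
print(manip.get_state())
a=cv2.imread("pics/top0.png");b=cv2.imread("pics/side0.png")
E
```

```text
top 0.00397265625 [ 0.4751114  -0.00410273  1.16224591]
side 0.0040546875 [0.40747243 0.85906072 0.5291194 ]
{'time_s': 0.1, 'q': array([-1.32411718e+00,  2.21150626e-01,  1.52750475e+00, -2.17472405e-06,
        1.39473555e+00, -1.26100312e-01]), 'joint_velocities': array([-0.00078629, -0.00236688, -0.00373166, -0.00030025,  0.00116801,
        0.00136256]), 'tau': array([ 4.25874214e-04, -4.98244071e+01, -3.90545797e+01, -2.00749200e-04,
        5.65541894e-03,  6.77054061e-06]), 'position': array([ 0.22748626, -0.58152905,  0.23030232]), 'eef_rot': array([ 9.82679233e-01,  1.85312482e-01, -5.52441429e-05, -8.97440497e-04]), 'contact_force': array([-0.09044449, -0.41275907, -0.25348015]), 'wrist_torque': array([0.00706051, 0.04489938, 0.01758128]), 'finger_force': 0.0, 'width': 1.0047638414143722}
```

View pics/top0.png

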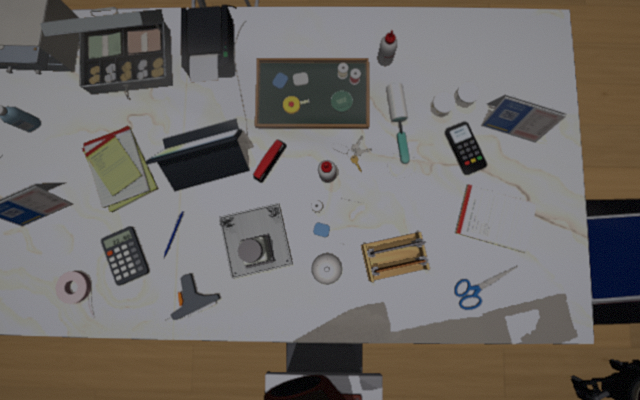

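View pics/side0.png

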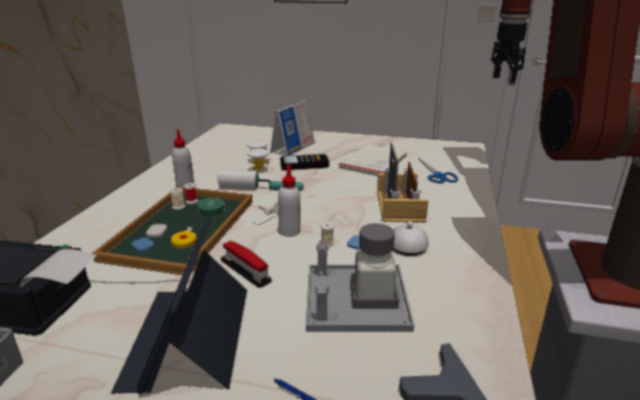

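The top view shows the tray near px (255,242) and the rack near (396,257). In the side view the taller plate is the one farther from the robot, and the laptop stands beyond the tray. Next I'll measure from the depth clouds.

```bash
python3 - <<'E'
from h import *
P=np.load("pics/top0.npy");S=np.load("pics/side0.npy");im=cv2.imread("pics/top0.png")
def sel(P,u0,u1,v0,v1,z0,z1):
    q=P[v0:v1,u0:u1].reshape(-1,3); return q[(q[:,2]>z0)&(q[:,2]<z1)]
def rep(n,q):
    if len(q)<3: print(n,len(q));return
    r=cv2.minAreaRect((q[:,:2]*1000).astype(np.float32))
    print(n,len(q),"med",np.median(q,0).round(4),"rect",np.round(r[0],1),np.round(r[1],1),round(r[2],1),"z",q[:,2].min().round(3),q[:,2].max().round(3))
rep("captop",sel(P,235,275,230,265,.13,.16))
rep("tray",sel(P,210,300,195,285,.004,.03))
rep("tray chan",sel(P,210,300,195,235,.045,.075))
rep("rack",sel(P,355,440,225,290,.004,.03))
rep("rack all",sel(P,355,440,225,290,.004,.2))
for a,b in((.03,.055),(.055,.072),(.072,.09),(.09,.11),(.11,.16)): rep(f"rack {a}",sel(P,355,440,225,290,a,b))
rep("side guard",sel(S,370,435,135,200,.105,.2))
rep("side low",sel(S,395,435,150,210,.08,.104))
rep("side cap",sel(S,350,400,220,250,.13,.17))
print("table z",np.median(sel(P,100,140,290,320,-.1,.1),0))
for n,(u,v) in dict(sq=(328,170),bell=(326,268),thread=(317,206),laptop=(205,150)).items(): print(n,P[v,u])
rep("laptop",sel(P,150,250,115,190,.03,.3))
c=np.hstack([cv2.resize(im[190:290,205:305],(400,400),interpolation=2),cv2.resize(im[210:310,345:445],(400,400),interpolation=2)])
cv2.imwrite("pics/crop1.png",c)
E
```

```text
captop 447 med [0.4813 0.1837 0.1396] rect [480.4 183.7] [56.8 56.5] 1.4 z 0.132 0.146
tray 3013 med [0.5239 0.1893 0.0082] rect [515.9 194.8] [249.4 252.2] 2.0 z 0.004 0.03
tray chan 113 med [0.564  0.2628 0.0657] rect [570.5 206.8] [ 24.4 151.1] 13.6 z 0.046 0.073
rack 1653 med [ 0.4699 -0.1961  0.0081] rect [ 467.3 -200.5] [235.1 174.5] 86.9 z 0.004 0.03
rack all 2452 med [ 0.4696 -0.1947  0.0096] rect [ 467.3 -200.5] [235.1 174.5] 86.9 z 0.004 0.152
rack 0.03 160 med [ 0.4667 -0.214   0.0472] rect [ 469.7 -192.9] [101.4 161.5] 12.7 z 0.031 0.055
rack 0.055 270 med [ 0.4642 -0.1626  0.0595] rect [ 468.2 -192.6] [100.8 160.4] 13.1 z 0.055 0.072
rack 0.072 123 med [ 0.4657 -0.1585  0.0754] rect [ 468.8 -192.5] [ 70.4 150.3] 12.8 z 0.072 0.09
rack 0.09 119 med [ 0.4474 -0.1948  0.0979] rect [ 468.7 -191.5] [ 53.3 129.4] 12.8 z 0.091 0.11
rack 0.11 127 med [ 0.4924 -0.1864  0.1475] rect [ 492.1 -185.8] [  5.  129.8] 12.6 z 0.114 0.152
side guard 199 med [ 0.4909 -0.1632  0.1312] rect [ 493.8 -183. ] [  5.5 132.8] 12.9 z 0.105 0.15
side low 141 med [ 0.4482 -0.168   0.0932] rect [ 448.1 -184.2] [138.8  48.6] 82.0 z 0.08 0.104
side cap 664 med [0.4817 0.1964 0.14  ] rect [482.1 188.2] [58.1 57.3] 77.1 z 0.13 0.143
table z [ 0.32547239  0.57186759 -0.00074434]
sq [ 0.68540587 -0.00955439  0.13308025]
bell [ 0.43699056 -0.00660598  0.0615603 ]
thread [6.08409250e-01 2.01627586e-02 4.86435209e-04]
laptop [0.74879753 0.32285577 0.08221462]
laptop 2792 med [0.7307 0.3357 0.0712] rect [745.5 340.5] [101.1 239.6] 15.9 z 0.03 0.158
```

View pics/crop1.png

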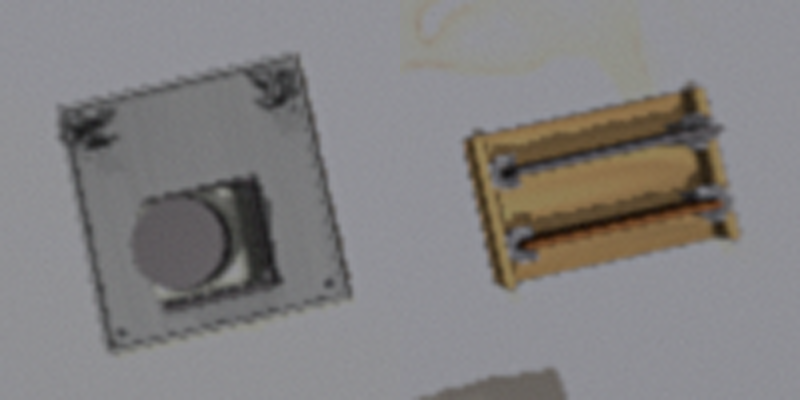

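The crop matches the measurements:
- **Guard:** it is in the far slot at (0.492, -0.186), yaw 12.7°, with its top at 0.148.
- **Cap:** it is at about (0.481, 0.185), with its top at 0.140.
- **Slot:** it is at about (0.570, 0.206), yaw about 13.5°.

I'll move over the guard now.

>>> carry_out([
  [26,40,0,0,0,8.1,0],
  [26,40,0,0,0,8.1,0],
  [26,40,0,0,0,8.1,0],
  [26,40,0,0,0,8.1,0],
  [26,40,0,0,0,8.1,0],
  [26,40,0,0,0,8.1,0],
  [26,40,0,0,0,8.1,0],
  [26,40,0,0,0,8.1,0],
], force=40)

```text
time_s: 0.9
position: [0.4362, -0.2602, 0.2311]
eef_rot: [0.728, 0.685, 0.0, -0.0]
contact_force: [0.3, -0.9, -0.8]
width: 0.998
finger_force: 0.0
```

>>> carry_out([
  [26,40,0,0,0,8.1,0],
  [30,35,0,0,0,8.1,0],
  [0,0,0,0,0,0,0],
  [0,0,0,0,0,0,0],
])

```text
time_s: 1.3
position: [0.4917, -0.1861, 0.2308]
eef_rot: [0.626, 0.78, -0.0, -0.0]
contact_force: [-0.5, 0.8, 0.4]
width: 1.003
finger_force: 0.0
```

```bash
cat >> h.py <<'E'
def sel(P,z0,z1,c=None,r=None):
    q=P.reshape(-1,3); q=q[(q[:,2]>z0)&(q[:,2]<z1)]
    return q if c is None else q[np.hypot(q[:,0]-c[0],q[:,1]-c[1])<r]
def rep(n,q):
    if len(q)<3: print(n,len(q));return
    r=cv2.minAreaRect((q[:,:2]*1000).astype(np.float32))
    print(n,len(q),"med",np.median(q,0).round(4),"rect",np.round(r[0],1),np.round(r[1],1),round(r[2],1),"z",q[:,2].min().round(3),q[:,2].max().round(3))
def st():
    s=manip.get_state();Rm=R.from_quat(s["eef_rot"]).as_matrix()
    print("t",s["time_s"],"p",s["position"].round(4),"yawY",np.degrees(np.arctan2(Rm[1,1],Rm[0,1])).round(2),"zdir",Rm[:,2].round(4),"F",s["contact_force"].round(2),"w",round(s["width"],3),"ff",round(s["finger_force"],2),"q",s["q"].round(3))
E
python3 - <<'E'
from h import *
st();im,P=cloud("wrist","w1")
rep("guard",sel(P,.12,.155,(.492,-.186),.08))
rep("guardtop",sel(P,.144,.155,(.492,-.186),.08))
rep("low",sel(P,.085,.105,(.447,-.196),.08))
E
```

```text
t 1.3 p [ 0.4917 -0.1861  0.2308] yawY 12.46 zdir [-1.2e-03  1.0e-04 -1.0e+00] F [-0.51  0.82  0.41] w 1.003 ff 0.0 q [-0.512 -0.017  1.783 -0.     1.376 -0.729]
guard 1159 med [ 0.4923 -0.1778  0.1492] rect [ 493.7 -184.3] [  4.6 128.9] 12.7 z 0.137 0.151
guardtop 1156 med [ 0.4923 -0.178   0.1492] rect [ 493.7 -184.3] [  4.6 128.9] 12.7 z 0.147 0.151
low 1129 med [ 0.4467 -0.1891  0.0988] rect [ 447.4 -195.4] [  5.4 128.7] 12.8 z 0.085 0.102
```

View pics/w1.png

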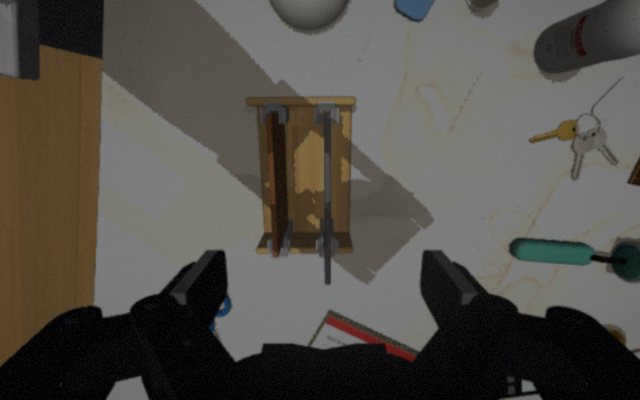

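The wrist view puts the guard midway between the fingers (px column ~327) with the low plate to its left. Both cameras agree to 2 mm, so I'll descend and grip.

>>> carry_out([
  [1,1,-40,0,0,0.2,0],
  [0,0,-40,0,0,0,0.3],
  [0,0,-29,0,0,0,0.6],
  [0,0,0,0,0,0,1],
  [0,0,0,0,0,0,1],
  [0,0,0,0,0,0,1],
  [0,0,0,0,0,0,1],
  [0,0,0,0,0,0,1],
], force=40)

```text
time_s: 2.15
position: [0.4943, -0.1873, 0.1248]
eef_rot: [0.626, 0.78, 0.0, 0.002]
contact_force: [0.2, -1.3, 5.7]
width: 0.049
finger_force: 42.3
```

```bash
python3 - <<'E'
from h import *
st()
E
```

```text
t 2.15 p [ 0.4943 -0.1873  0.1248] yawY 12.55 zdir [ 0.0041 -0.0028 -1.    ] F [ 0.18 -1.33  5.69] w 0.049 ff 42.3 q [-0.511  0.091  1.881 -0.     1.164 -0.73 ]
```

The guard is gripped (opening about 4 mm, 42 N). I'll lift it straight up 165 mm.

>>> carry_out([
  [0,0,15,0,0,0,1],
  [0,0,20,0,0,0,1],
  [0,0,25,0,0,0,1],
  [0,0,25,0,0,0,1],
  [0,0,30,0,0,0,1],
  [0,0,30,0,0,0,1],
  [0,0,20,0,0,0,1],
  [0,0,0,0,0,0,1],
])

```text
time_s: 2.95
position: [0.4941, -0.1866, 0.292]
eef_rot: [0.625, 0.78, 0.001, 0.003]
contact_force: [0.3, -0.2, -0.4]
width: 0.051
finger_force: 41.3
```

>>> carry_out([
  [7,35,0,0,0,0,1],
  [8,40,0,0,0,0,1],
  [8,40,0,0,0,0,1],
  [8,40,0,0,0,0,1],
  [8,40,0,0,0,0,1],
  [8,35,0,0,0,0,1],
  [8,20,0,0,0,0,1],
  [0,0,0,0,0,0,1],
])

```text
time_s: 3.75
position: [0.5471, 0.0668, 0.2858]
eef_rot: [0.624, 0.781, -0.0, -0.001]
contact_force: [-0.2, -0.4, -1.4]
width: 0.05
finger_force: 41.2
```

```bash
python3 - <<'E'
from h import *
st();im,P=cloud("wrist","w2")
im,P=cloud("top","t2")
p=manip.get_state()["position"]
rep("guardtop",sel(P,p[2]-.03,p[2]+.06,p,.09))
im,P=cloud("side","s2")
rep("side guard",sel(P,.15,p[2]+.02,p,.1))
E
```

```text
t 3.75 p [0.5471 0.0668 0.2858] yawY 12.78 zdir [-0.0025  0.001  -1.    ] F [-0.25 -0.44 -1.42] w 0.05 ff 41.25 q [-2.20e-02  1.40e-02  1.65e+00  1.00e-03  1.48e+00 -2.45e-01]
guardtop 11 med [0.5564 0.0053 0.3067] rect [536.   23.8] [ 4.2 61.4] 49.1 z 0.26 0.344
side guard 520 med [0.5361 0.1082 0.2556] rect [545.5  69.9] [ 28.8 127.9] 23.7 z 0.171 0.306
```

View pics/w2.png

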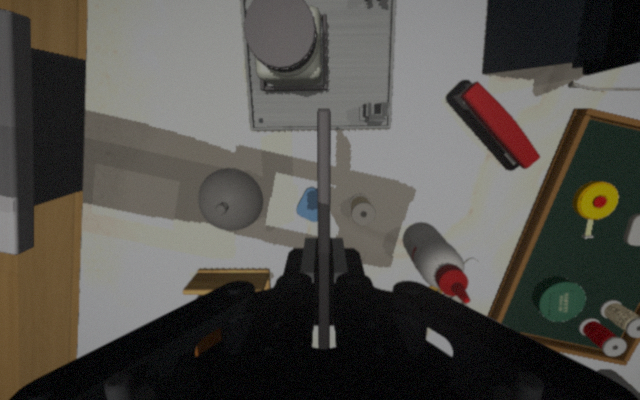

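View pics/s2.png

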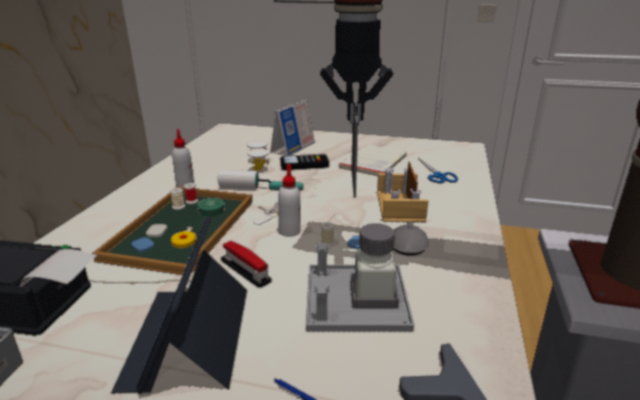

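The wrist view shows the guard edge-on, its far end at px (323,112), with the tray ahead (near channel at px (375,110)). The side view shows it hanging straight. Now I'll measure guard-versus-tool and the slot in the tray.

```bash
python3 - <<'E'
from h import *
P=np.load("pics/w2.npy")
q=P[105:240,312:335].reshape(-1,3); q=q[(q[:,2]>.28)]
g=np.radians(12.78);X=np.array([np.cos(g),np.sin(g)]);Y=np.array([-X[1],X[0]])
tcp=np.array([.5471,.0668])
a=(q[:,:2]-tcp)@X;b=(q[:,:2]-tcp)@Y
print("edge n",len(q),"x' med",np.median(a),"y' range",b.min(),b.max())
m=q[:,2]>np.median(q[:,2])-.006
print("slope x'/y'",np.polyfit(b[m],a[m],1),"z/y'",np.polyfit(b[m],q[m,2],1))
S=np.load("pics/s2.npy").reshape(-1,3)
s=S[(S[:,2]>.13)&(S[:,2]<.30)&(np.hypot(*(S[:,:2]-tcp).T)<.075)];a=(s[:,:2]-tcp)@X;b=(s[:,:2]-tcp)@Y
m=abs(a)<.015;s,a,b=s[m],a[m],b[m]
print("side n",len(s),"x' vs z",np.polyfit(s[:,2]-.2,a,1),"y'",b.min(),b.max(),"zmin",s[:,2].min())
# tray
c=(.51,.19)
for n in("top0","t2"):
    P=np.load(f"pics/{n}.npy")
    rep(n+" tray",sel(P,.006,.022,(.511,.191),.125))
    rep(n+" rim",sel(P,.0125,.020,(.511,.191),.125))
    rep(n+" ch",sel(P,.05,.075,(.570,.206),.085))
    rep(n+" cap",sel(P,.132,.15,(.481,.185),.04))
W=np.load("pics/w2.npy");rep("w ch near",sel(W,.05,.075,(.586,.14),.03));rep("w cap",sel(W,.132,.15,(.481,.185),.04))
rep("t ch near",sel(np.load("pics/top0.npy"),.05,.075,(.586,.14),.03))
E
```

```text
edge n 1747 x' med -0.000349749332192458 y' range 0.010278585605395648 0.06732231373657481
slope x'/y' [ 0.00163288 -0.00029336] z/y' [0.00289619 0.3101839 ]
side n 449 x' vs z [ 5.55787558e-03 -4.96970283e-05] y' -0.06138561254832114 0.06858488554609686 zmin 0.1705135139546864
top0 tray 2341 med [0.5267 0.1904 0.0088] rect [517.  174.7] [208.1 209. ] 13.8 z 0.006 0.022
top0 rim 375 med [0.5084 0.18   0.0153] rect [510.  191.6] [175.8 172.8] 13.8 z 0.013 0.02
top0 ch 115 med [0.5637 0.2596 0.0659] rect [568.2 207.6] [135.1  95.1] 73.7 z 0.051 0.073
top0 cap 444 med [0.4814 0.1838 0.1396] rect [480.4 183.7] [56.8 56.5] 1.4 z 0.132 0.146
t2 tray 792 med [0.4777 0.1367 0.0088] rect [507.1 198.6] [185.7 184.9] 18.2 z 0.006 0.022
t2 rim 134 med [0.4452 0.1379 0.0157] rect [509.2 190.7] [173.6 171.5] 13.7 z 0.013 0.02
t2 ch 11 med [0.5119 0.158  0.0685] rect [534.8 217.5] [136.1  10.4] 67.3 z 0.053 0.074
t2 cap 316 med [0.4794 0.1771 0.1398] rect [480.5 175. ] [56.7 39. ] 1.0 z 0.132 0.144
w ch near 313 med [0.5916 0.1435 0.0685] rect [587.9 143.8] [23.8 18.6] 15.7 z 0.05 0.075
w cap 4205 med [0.4847 0.1839 0.1414] rect [484.4 181.6] [58.7 50.3] 13.6 z 0.132 0.144
t ch near 48 med [0.5878 0.1417 0.0664] rect [586.  142.4] [23.8 18.5] 11.6 z 0.055 0.072
```

The tray rim fits 176 x 172 mm at yaw 13.75°. The slot is at about (0.571, 0.207). The guard hangs true, with its bottom 115 mm below the TCP. I'll move above the slot.

>>> carry_out([
  [5,30,0,0,0,0.5,1],
  [5,40,0,0,0,0.5,1],
  [5,40,0,0,0,0,1],
  [5,20,0,0,0,0,1],
  [5,9,-20,0,0,0,1],
  [0,0,-35,0,0,0,1],
  [0,0,-30,0,0,0,1],
  [0,0,0,0,0,0,1],
])

```text
time_s: 4.7
position: [0.5692, 0.2009, 0.1965]
eef_rot: [0.619, 0.785, -0.004, -0.003]
contact_force: [-0.5, -0.4, -1.1]
width: 0.047
finger_force: 41.2
```

```bash
python3 - <<'E'
from h import *
st();im,P=cloud("wrist","w3")
s=manip.get_state();t=s["position"][:2];g=np.radians(13.75);X=np.array([np.cos(g),np.sin(g)]);Y=np.array([-X[1],X[0]])
q=P.reshape(-1,3);a=(q[:,:2]-t)@X;b=(q[:,:2]-t)@Y
m=(q[:,2]>.05)&(q[:,2]<.08)&(abs(a)<.03)&(abs(b)<.09)
print("ch",m.sum(),a[m].min(),a[m].max(),b[m].min(),b[m].max())
c=q[m];print(np.histogram(a[m],bins=np.arange(-.02,.021,.002)))
m=(q[:,2]>s["position"][2]-.01)&(q[:,2]<s["position"][2]+.04)&(abs(a)<.01)&(b>0.02)
print("edge",m.sum(),np.percentile(a[m],[5,50,95]),b[m].max(),np.median(q[m,2]))
im,P=cloud("side","s3");q=P.reshape(-1,3);a=(q[:,:2]-t)@X;b=(q[:,:2]-t)@Y
m=(q[:,2]>.10)&(q[:,2]<.2)&(abs(a)<.01)&(abs(b)<.08);print("side",m.sum(),np.polyfit(q[m,2]-.08,a[m],1),b[m].min(),b[m].max())
m=(q[:,2]>.05)&(q[:,2]<.076)&(abs(a)<.025)&(abs(b)<.085);print("side ch",m.sum(),a[m].min(),a[m].max(),b[m].min(),b[m].max())
i=cv2.imread("pics/s3.png")[180:340,270:430];cv2.imwrite("pics/s3c.png",np.hstack([cv2.resize(i,(480,480),interpolation=2),cv2.resize(cv2.imread("pics/w3.png")[0:260,190:450],(320,320)).copy() if 0 else cv2.copyMakeBorder(cv2.resize(cv2.imread("pics/w3.png")[0:260,220:430],(320,396)),0,84,0,0,0)]))
E
```

```text
t 4.7 p [0.5692 0.2009 0.1965] yawY 13.47 zdir [-0.0102 -0.0025 -0.9999] F [-0.53 -0.38 -1.13] w 0.047 ff 41.22 q [ 0.209  0.204  1.612 -0.     1.336 -0.026]
ch 450 -0.008822966522027608 0.01452138973003357 -0.050111772552956305 0.08079529616583986
(array([ 0,  0,  0,  0,  0, 18, 32, 32, 47, 20, 30, 20, 30, 21, 76, 51, 55,
       18,  0,  0]), array([-2.00000000e-02, -1.80000000e-02, -1.60000000e-02, -1.40000000e-02,
       -1.20000000e-02, -1.00000000e-02, -8.00000000e-03, -6.00000000e-03,
       -4.00000000e-03, -2.00000000e-03, -1.73472348e-17,  2.00000000e-03,
        4.00000000e-03,  6.00000000e-03,  8.00000000e-03,  1.00000000e-02,
        1.20000000e-02,  1.40000000e-02,  1.60000000e-02,  1.80000000e-02,
        2.00000000e-02]))
edge 1642 [-0.00374438 -0.00154423  0.00060231] 0.06732580393040938 0.22095746295243757
side 239 [-0.0020362  -0.00061748] -0.008094033596101584 0.07040306701447928
side ch 253 -0.009435195465750985 0.014895739859426006 -0.0690054791838895 0.08307511380257211
```

View pics/s3c.png

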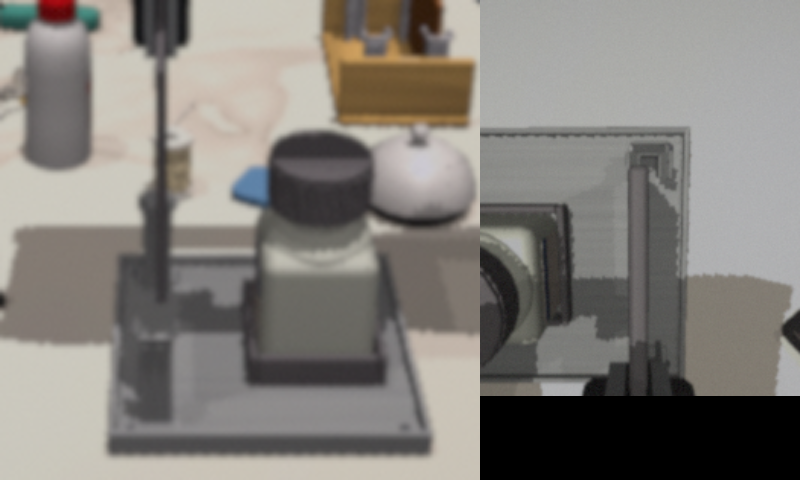

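The side crop shows the guard just above the channels, its lower edge about at their tops. The wrist crop shows the guard slightly left of the far channel's centre (px ~638 vs 650). I need about +4.5 mm across and +2.8 mm along. First I'll let the arm settle to see whether that is lag.

>>> carry_out([
  [0,0,0,0,0,0,1],
  [0,0,0,0,0,0,1],
])

```text
time_s: 5.0
position: [0.574, 0.2028, 0.2049]
eef_rot: [0.619, 0.785, 0.002, 0.001]
contact_force: [0.1, 0.1, -1.2]
width: 0.045
finger_force: 41.2
```

```bash
cat > m.py <<'E'
from h import *
st();im,P=cloud("wrist","w4")
s=manip.get_state();t=s["position"][:2];g=np.radians(13.75);X=np.array([np.cos(g),np.sin(g)]);Y=np.array([-X[1],X[0]])
q=P.reshape(-1,3);a=(q[:,:2]-t)@X;b=(q[:,:2]-t)@Y
m=(q[:,2]>.05)&(q[:,2]<.08)&(abs(a)<.03)&(abs(b)<.09)
print("ch",m.sum(),a[m].min(),a[m].max(),b[m].max())
m=(q[:,2]>s["position"][2]+.005)&(q[:,2]<s["position"][2]+.04)&(abs(a)<.01)&(b>0.02)
print("edge",m.sum(),np.percentile(a[m],[5,50,95]),b[m].max(),np.median(q[m,2]))
im,P=cloud("side","s4");q=P.reshape(-1,3);a=(q[:,:2]-t)@X;b=(q[:,:2]-t)@Y
m=(q[:,2]>.10)&(q[:,2]<.2)&(abs(a)<.01)&(abs(b)<.08);print("side",m.sum(),np.polyfit(q[m,2]-.08,a[m],1),b[m].max())
m=(q[:,2]>.05)&(q[:,2]<.076)&(abs(a)<.025)&(abs(b)<.085);print("side ch",m.sum(),a[m].min(),a[m].max(),b[m].max())
E
python3 m.py
```

```text
t 5.0 p [0.574  0.2028 0.2049] yawY 13.52 zdir [ 3.8e-03  8.0e-04 -1.0e+00] F [ 0.05  0.08 -1.22] w 0.045 ff 41.24 q [ 0.21   0.198  1.603 -0.     1.337 -0.026]
ch 480 -0.011957036392613987 0.011359031396418138 0.07959116748324128
edge 1641 [-2.22668129e-03 -5.24203820e-05  2.11681592e-03] 0.06723025833272422 0.22937066444833765
side 206 [-0.00200081 -0.00040851] 0.07088653655969337
side ch 274 -0.012699027126177088 0.011538476100703304 0.08227931501160407
```

That was lag; it is now centred to within about 1 mm. I'll lower it gently.

>>> carry_out([
  [0,1.5,-10,0,0,0.2,1],
  [0,0,-10,0,0,0,1],
  [0,0,-10,0,0,0,1],
  [0,0,-10,0,0,0,1],
  [0,0,0,0,0,0,1],
])

```text
time_s: 5.6
position: [0.5711, 0.2041, 0.1595]
eef_rot: [0.617, 0.787, -0.002, -0.001]
contact_force: [-0.5, 1.0, -1.4]
width: 0.048
finger_force: 41.2
```

>>> carry_out([
  [0,0,-10,0,0,0,1],
  [0,0,-10,0,0,0,1],
  [0,0,-8,0,0,0,1],
  [0,0,-5,0,0,0,1],
  [0,0,0,0,0,0,1],
  [0,0,0,0,0,0,1],
])

```text
time_s: 6.2
position: [0.5727, 0.2045, 0.1294]
eef_rot: [0.617, 0.787, 0.0, 0.0]
contact_force: [0.2, 0.1, -0.5]
width: 0.05
finger_force: 41.2
```

```bash
python3 -c "
from h import *
st()"
```

```text
t 6.2 p [0.5727 0.2045 0.1294] yawY 13.76 zdir [ 1.e-04  0.e+00 -1.e+00] F [ 0.16  0.06 -0.47] w 0.05 ff 41.23 q [ 0.213  0.271  1.665  0.     1.206 -0.027]
```

>>> carry_out([
  [0,0,-3,0,0,0,1],
  [0,0,-3,0,0,0,1],
  [0,0,-2,0,0,0,1],
  [0,0,0,0,0,0,1],
  [0,0,0,0,0,0,1],
])

```text
time_s: 6.7
position: [0.5747, 0.2052, 0.1248]
eef_rot: [0.617, 0.787, 0.002, 0.002]
contact_force: [-2.0, 0.2, 10.6]
width: 0.043
finger_force: 43.4
```

The TCP height equals that at the rack grasp (0.1248, same 8 mm floor) and there is 10 N of contact, so the guard is seated. I'll release and rise.

>>> carry_out([
  [0,0,2,0,0,0,0.8],
  [0,0,0,0,0,0,0.4],
  [0,0,0,0,0,0,0.2],
  [0,0,0,0,0,0,0],
  [0,0,0,0,0,0,0],
  [0,0,0,0,0,0,0],
])

```text
time_s: 7.3
position: [0.5725, 0.2044, 0.123]
eef_rot: [0.617, 0.787, -0.0, -0.0]
contact_force: [0.1, -0.3, 0.0]
width: 0.988
finger_force: 0.0
```

>>> carry_out([
  [0,0,40,0,0,0,0],
  [0,0,40,0,0,0,0],
  [-10,0,30,0,0,-8,0],
  [-20,-5,10,0,0,-8,0],
  [-25,-5,0,0,0,-8,0],
  [-25,-5,0,0,0,-8,0],
  [-10,-5,0,0,0,-8,0],
  [0,0,0,0,0,-8,0],
])

```text
time_s: 8.1
position: [0.4814, 0.1841, 0.2434]
eef_rot: [0.885, 0.465, -0.0, 0.0]
contact_force: [0.3, -0.4, 0.9]
width: 1.002
finger_force: 0.0
```

>>> carry_out([
  [0,0,0,0,0,-8,0],
  [0,0,0,0,0,-8,0],
  [0,0,0,0,0,-8,0],
  [0,0,0,0,0,-8,0],
  [0,0,0,0,0,0,0],
  [0,0,0,0,0,0,0],
])

```text
time_s: 8.7
position: [0.4826, 0.1844, 0.2433]
eef_rot: [0.978, 0.208, -0.0, -0.0]
contact_force: [0.3, 0.1, 0.3]
width: 1.0
finger_force: 0.0
```

```bash
python3 - <<'E'
from h import *
st();im,P=cloud("wrist","w5")
print("wrist");rep("guard",sel(P,.143,.156,(.571,.206),.08));rep("cap",sel(P,.13,.146,(.482,.185),.04))
q=P.reshape(-1,3)
im,P=cloud("side","s5");rep("side guard",sel(P,.12,.156,(.571,.206),.08));rep("side cap",sel(P,.125,.146,(.482,.185),.04))
im,P=cloud("top","t5");rep("top cap",sel(P,.13,.146,(.482,.185),.04))
i=cv2.imread("pics/s5.png")[100:340,250:450];cv2.imwrite("pics/s5c.png",np.hstack([cv2.resize(i,(400,480),interpolation=2),cv2.resize(cv2.imread("pics/w5.png"),(400,250)) if 0 else cv2.copyMakeBorder(cv2.resize(cv2.imread("pics/w5.png"),(400,250)),0,230,0,0,0)]))
E
```

```text
t 8.7 p [0.4826 0.1844 0.2433] yawY -66.03 zdir [-1.e-04  0.e+00 -1.e+00] F [0.32 0.05 0.33] w 1.0 ff 0.0 q [ 0.212 -0.049  1.791  0.     1.399  1.365]
wrist
guard 1551 med [0.5714 0.2082 0.1492] rect [561.2 211.1] [108.   97.3] 69.3 z 0.143 0.152
cap 4178 med [0.4853 0.1867 0.1413] rect [483.9 186.2] [57.5 58.5] 15.7 z 0.13 0.144
side guard 385 med [0.5076 0.2061 0.1404] rect [533.7 199.9] [ 84.1 131.8] 12.6 z 0.12 0.15
side cap 753 med [0.4812 0.1991 0.1399] rect [481.5 187.7] [59.4 57.1] 71.7 z 0.125 0.143
top cap 178 med [0.4694 0.1735 0.1395] rect [475.4 173.6] [35.2 52.2] 75.5 z 0.132 0.144
```

View pics/s5c.png

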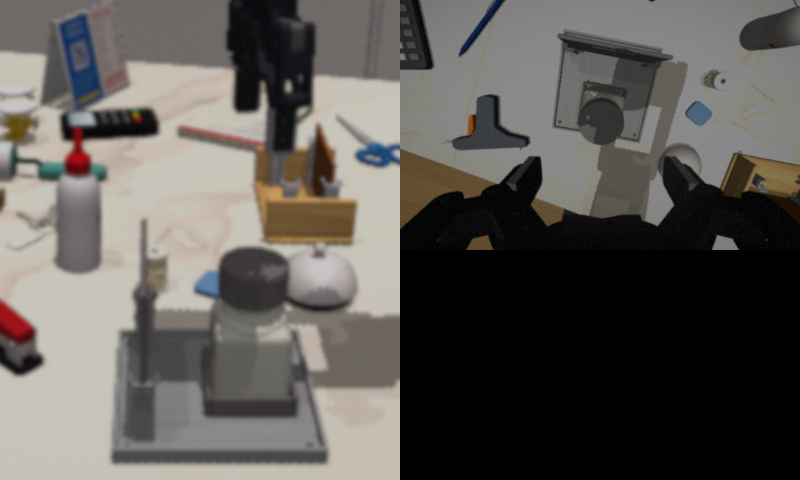

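The guard stands fully down in the channels (its top is at 0.149, as in the rack). The cap is centred at about (0.483, 0.1855). I'll descend around the cap and grip it.

>>> carry_out([
  [0.5,1,-35,0,0,0,0],
  [0,0,-40,0,0,0,0],
  [0,0,-35,0,0,0,0],
  [0,0,-20,0,0,0,0],
  [0,0,-10,0,0,0,0],
  [0,0,0,0,0,0,0],
  [0,0,0,0,0,0,0],
])

```text
time_s: 9.55
position: [0.484, 0.1856, 0.1044]
eef_rot: [0.979, 0.206, 0.001, -0.0]
contact_force: [0.6, -0.3, 0.9]
width: 0.998
finger_force: 0.0
```

>>> carry_out([
  [0,0,0,0,0,0,0.3],
  [0,0,0,0,0,0,0.6],
  [0,0,0,0,0,0,1],
  [0,0,0,0,0,0,1],
  [0,0,0,0,0,0,1],
  [0,0,0,0,0,0,1],
], force=50)

```text
time_s: 10.15
position: [0.484, 0.1859, 0.1041]
eef_rot: [0.979, 0.206, 0.001, -0.0]
contact_force: [1.6, 2.3, 5.4]
width: 0.669
finger_force: 52.3
```

```bash
python3 - <<'E'
from h import *
st()
im,P=cloud("side","s6");rep("cap",sel(P,.125,.146,(.482,.185),.03))
cv2.imwrite("pics/s6c.png",cv2.resize(im[180:320,300:440,::-1],(500,500),interpolation=2))
E
```

```text
t 10.15 p [0.484  0.1859 0.1041] yawY -66.24 zdir [ 2.1e-03  8.0e-04 -1.0e+00] F [1.61 2.34 5.36] w 0.669 ff 52.34 q [0.214 0.097 1.919 0.    1.124 1.37 ]
cap 292 med [0.4956 0.1962 0.1391] rect [487.1 190.5] [44.5 59.3] 48.3 z 0.125 0.146
```

View pics/s6c.png

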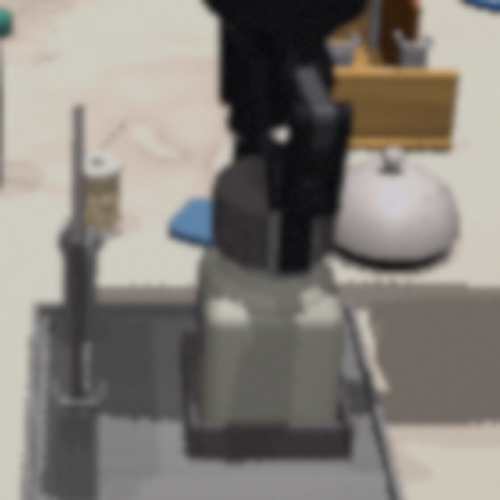

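The fingers hold the cap at 57 mm, their tips at the rim (px ~(290,265)). I'll press.

>>> carry_out([
  [0,0,-2,0,0,0,1],
  [0,0,-2,0,0,0,1],
  [0,0,-2,0,0,0,1],
  [0,0,0,0,0,0,1],
  [0,0,0,0,0,0,1],
])

```text
time_s: 10.7
position: [0.4842, 0.186, 0.0991]
eef_rot: [0.979, 0.206, 0.001, -0.0]
contact_force: [-2.6, 2.8, 13.6]
width: 0.676
finger_force: 53.2
```

13.6 N means it is pressed. I'll twist anticlockwise 60° while keeping it down.

>>> carry_out([
  [0,0,-1,0,0,4,1],
  [0,0,0,0,0,6,1],
  [0,0,0,0,0,6,1],
  [0,0,0,0,0,6,1],
])

```text
time_s: 11.1
position: [0.485, 0.1861, 0.099]
eef_rot: [0.921, 0.391, 0.002, 0.0]
contact_force: [-2.4, 3.0, 18.4]
width: 0.667
finger_force: 53.6
```

```bash
python3 -c "
from h import *
st();print(manip.get_state()['wrist_torque'])"
```

```text
t 11.1 p [0.485  0.1861 0.099 ] yawY -44.01 zdir [ 0.004   0.0014 -1.    ] F [-2.42  3.05 18.41] w 0.667 ff 53.56 q [2.140e-01 1.050e-01 1.921e+00 1.000e-03 1.112e+00 9.820e-01]
[ 0.40551185  0.46953419 -0.17231025]
```

The cap is turning freely (0.17 N m) and bottomed. I'll finish the twist.

>>> carry_out([
  [0,0,0,0,0,7,1],
  [0,0,0,0,0,7,1],
  [0,0,0,0,0,7,1],
  [0,0,0,0,0,7,1],
  [0,0,0,0,0,6,1],
  [0,0,0,0,0,4,1],
  [0,0,0,0,0,0,1],
])

```text
time_s: 11.8
position: [0.4848, 0.1865, 0.099]
eef_rot: [0.744, 0.668, 0.002, 0.0]
contact_force: [-2.6, 4.4, 17.2]
width: 0.67
finger_force: 53.6
```

```bash
python3 -c "
from h import *
st();print(manip.get_state()['wrist_torque'])"
```

```text
t 11.8 p [0.4848 0.1865 0.099 ] yawY -6.12 zdir [ 0.0036  0.002  -1.    ] F [-2.56  4.45 17.23] w 0.67 ff 53.63 q [2.150e-01 1.050e-01 1.921e+00 1.000e-03 1.112e+00 3.210e-01]
[0.67459481 0.58018214 0.13580676]
```

It has turned 60° (1.05 rad). I'll lift gently, watching the force.

>>> carry_out([
  [0,0,4,0,0,0,1],
  [0,0,4,0,0,0,1],
  [0,0,5,0,0,0,1],
  [0,0,5,0,0,0,1],
])

```text
time_s: 12.2
position: [0.482, 0.185, 0.1134]
eef_rot: [0.745, 0.668, -0.001, -0.0]
contact_force: [0.8, 0.8, -2.3]
width: 0.672
finger_force: 53.4
```

It is free. I'll lift on.

>>> carry_out([
  [0,0,10,0,0,0,1],
  [0,0,12,0,0,0,1],
  [0,0,12,0,0,0,1],
  [0,0,12,0,0,0,1],
  [0,0,8,0,0,0,1],
  [0,0,4,0,0,0,1],
  [0,0,0,0,0,0,1],
  [0,0,0,0,0,0,1],
])

```text
time_s: 13.0
position: [0.4829, 0.1854, 0.172]
eef_rot: [0.745, 0.668, -0.0, -0.0]
contact_force: [-0.3, 0.5, -0.4]
width: 0.669
finger_force: 53.5
```

>>> carry_out([
  [0,0,0,0,0,0,1],
  [0,0,0,0,0,0,1],
  [0,0,0,0,0,0,1],
])

```text
time_s: 13.3
position: [0.4829, 0.1854, 0.1718]
eef_rot: [0.745, 0.668, -0.0, -0.0]
contact_force: [0.5, 0.3, -0.3]
width: 0.669
finger_force: 53.5
```

```bash
python3 - <<'E'
from h import *
st()
im,P=cloud("side","s7");rep("neck/mouth",sel(P,.105,.135,(.482,.185),.03));rep("cap",sel(P,.165,.215,(.482,.185),.033));rep("guard",sel(P,.12,.156,(.571,.206),.075))
cv2.imwrite("pics/s7c.png",cv2.resize(im[140:320,270:450,::-1],(560,560),interpolation=2))
E
```

```text
t 13.3 p [0.4829 0.1854 0.1718] yawY -6.24 zdir [-8.e-04 -2.e-04 -1.e+00] F [ 0.48  0.27 -0.32] w 0.669 ff 53.49 q [ 0.214  0.014  1.866 -0.     1.262  0.323]
neck/mouth 479 med [0.4819 0.1981 0.1226] rect [482.4 188. ] [38.1 47.4] 73.2 z 0.105 0.129
cap 1081 med [0.4819 0.2024 0.2029] rect [482.1 187.4] [57.9 58.7] 39.8 z 0.176 0.215
guard 182 med [0.5628 0.2243 0.1478] rect [535.6 201.5] [ 79.1 128.7] 14.2 z 0.12 0.15
```

View pics/s7c.png

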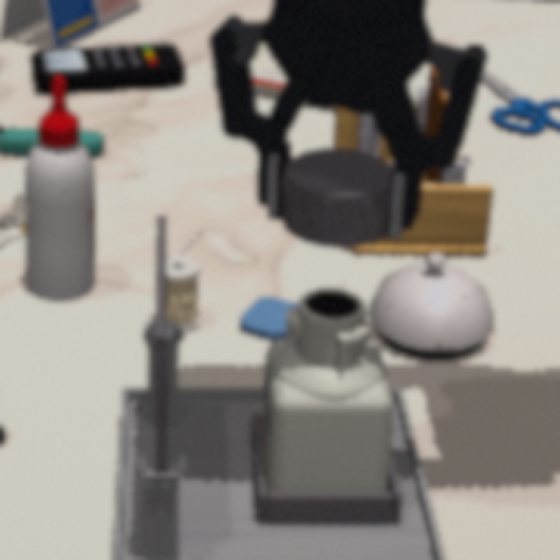

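The cap (px ~(340,200)) is held level over the open mouth (px (332,305)). Its rim is at about 0.177, which is 5 cm clear. The bottle and guard are in place, so I'll hand in.

```bash
python3 -c "
from workcell import manip
print(manip.job_done())"
```

```text
the job is handed in; nothing more can be done
None
```

I handed the job in at about 13 s: the splash guard stands fully down in the tray channels and is let go, and the opened cap is held level about 5 cm above the bottle's mouth; the hand-in gave no verdict.

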